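# Load the spacer stack on the polishing arbor

### The arm

A 6-joint arm with a two-finger parallel gripper is mounted at the origin on the work surface. World frame = base frame: x ahead of the robot, y to its left, z up, the work surface at z = 0. Lengths are in mm, angles in rad, forces in N, time in s.
With the tool pointing down it reaches from about 400 to 925 mm from the base axis. Payload 12.5 kg.
Tool frame: the origin (TCP) lies at the centre of the arm's flange, where the gripper is bolted on; the fingertips stand 190 mm ahead of it and the grasp point (between the pads) lies 171 mm ahead of it; z points along the fingers, y is the direction in which the jaws open and shut (so a half turn about z gives the same grasp; the last joint's range is limited). The gripper opens to 95 mm and grips with 3 to 60 N. Pads are 20 mm wide; open, the fingers measure 119 mm over their backs; the gripper's body (75 mm by 180 mm) begins 59 mm behind the grasp point.
Start: joints at [-1.386, 0.491, 1.559, -0, 1.092, -0.106], TCP at [179.219, -598.753, 404.761] pointing down, gripper open.
Joint ranges: [-3.1, 3.1], [-0.84, 2.19], [0.05, 2.79], [-1.13, 4.28], [0.06, 2.93], [-2.69, 2.69]. Speed limits (rad/s): [2.22, 2.22, 2.79, 3.14, 3.14, 3.14].

### API

Orientations are given as [roll, pitch, yaw] about the fixed x, y, z axes, in that order (R = Rz(yaw) Ry(pitch) Rx(roll)).
In Python, from cell import env gives the robot as it stands.
- The arm moves only by the shell command python3 -m pendant 'ROWS'. ROWS is JSON, a list of rows, each an object of numbers: "x", "y", "z": the shift along the tool's x, y, z in units of 150 mm (1.0 is 150 mm); "rx", "ry", "rz": the turn, a rotation vector about the tool's x, y, z in units of 45 degrees (1.0 is 45 degrees); "jaw": the opening, from 0 (shut) to 1 (fully open). In form: [{"x": .., "y": .., "z": .., "rx": .., "ry": .., "rz": .., "jaw": ..}, ...]. A call has 1 to 10 rows; each row is the pose to reach, as a shift and turn from the pose commanded when the call began, along the tool's axes at that moment; what a row does not reach only later rows make up. A row lasts 1/8 s, in which the tool goes at most 62.5 mm and 10.7 degrees, less where a joint would pass 70% of its speed; a pose out of reach is approached as far as the arm can. A call with a number of a shift or a turn outside -1 to 1 is refused whole. A call with a gripper value outside its range is refused whole. The fingers move at their own pace and stop on an object; the grip force is fixed at half the most. Time passes only in rows, so rows that repeat a pose let the fingers close. It gives the time, the measured TCP pose, the force and the opening at its end, in the units of the state.
- env.state(): the state, without advancing time (a new reading comes with each control period).
- env.read_camera(name): name is "scene" or "top"; returns a dict with "img" (480x640x3 uint8, red, green, blue), "fx", "fy", "cx", "cy" (pixels), "rvec" (rotation vector, rad) and "tvec" (3), from world to camera coordinates, as OpenCV has them. Camera axes: x right, y down, z forward; pixel columns grow to the right and rows downward; lengths in mm; the calibration is good to about 2 mm. A picture is of the moment at which its call begins. There is no depth.
- env.job_done(): hands the job in, once; it reports no verdict.
The state is a dict: "t": time; "joints": joint angles; "qvel": joint speeds; "tau": joint torques, N m; "eef_pos": TCP position; "tcp_rot": TCP orientation; "ft_force": force on the tool from outside, world axes, zero at the start; "moment": the same for the moment, N m; "opening": opening from 0.0 (shut) to 1.0 (fully open).
Only numpy, scipy, OpenCV 4.12 (cv2) and the standard library are available. Lean on these libraries where they do the work, as an engineer would, in place of code of your own. Each camera call takes 0.05 s, during which the arm holds its last target.

### The job

Thread the three loose spacer rings onto the upright arbor of the loading jig in order of thickness, the thickest first (lowest) and the thinnest last: slide each one across the deck against the two pins, without picking it up, and press it straight down until its top is just below the deck before the next. Then swing the keeper bar its full quarter turn over the stack. Leave the blank disc, the felt cone and everything else on the bench where they are.

Things in the scene. Friction and masses are not known exactly. Their poses are not given: they have to be found in the camera images.
- thick_mid (a point): Centre (half-way up, on the axis) of the thick spacer: a loose plain aluminium ring lying flat on the jig's deck, outside diameter 48 mm, bore 16 mm, 18 mm thick, about 77 g. Its z axis is the ring's axis. It may be slid about the deck with fingers a little above the deck.
- medium_mid (a point): Centre (half-way up, on the axis) of the medium spacer: a loose plain aluminium ring lying flat on the jig's deck, outside diameter 48 mm, bore 16 mm, 12 mm thick, about 52 g. Its z axis is the ring's axis. It may be slid about the deck with fingers a little above the deck.
- thin_mid (a point): Centre (half-way up, on the axis) of the thin spacer: a loose plain aluminium ring lying flat on the jig's deck, outside diameter 48 mm, bore 16 mm, 7 mm thick, about 30 g. Its z axis is the ring's axis. It may be slid about the deck with fingers a little above the deck.
- arbor_mouth (a point): Point on the axis of the jig's upright steel arbor, level with the deck top. Frame is the jig's: z up, x from the deck's front edge (nearest the robot) towards pins and keeper. The arbor (12 mm diameter, coned end 6 mm wide) ends 1.5 mm below the deck top, in a round 58 mm hole of the deck. A spacer pushed in about +x against both pins lies centred over it. The spacers start on its -x side.
- deck_centre (a point): Centre of the jig's deck, on its top: a rimless dark steel plate 260 mm (x) by 250 mm (y), 8 mm thick, its top 60 mm above the bench, on four pillars over a green base plate, fixed to the bench. Axes as the jig's. 20 mm in -x of the arbor axis.
- pin_left (a point): Top of one of two upright steel locating pins on the deck, 12 mm in diameter and 8 mm high, 19.5 mm in +x and 23 mm in +y of the arbor axis (on the pin's axis).
- pin_right (a point): Top of the other locating pin, 19.5 mm in +x and 23 mm in -y of the arbor axis.
- lowering_table (a joint): Travel in m of the brass plate (54 mm washer round the arbor, in the hole): 0 = level with the deck, grows downwards, stop at 0.0405. Stays where left; takes about 6 N to push down. Press a spacer lying on it down until its top is 1 to 2 mm below the deck: the arbor enters its bore; the next can be slid over. One left standing proud blocks the next.
- keeper (a joint): Angle in rad of the keeper, a flat steel bar on an upright pivot: 0 = parked along the jig's +y; 1.571 = a quarter turn, counter-clockwise from above, end foot over the arbor (stop 1.58). Stays where left (friction 0.05 N m). The bar, 20 mm wide, is 10 to 18 mm above the deck; the 16 mm round foot's underside is 2.5 mm above the deck, so it only passes over spacers that are down.
- keeper_pivot (a point): The keeper's pivot axis at the deck top, 75 mm in +x of the arbor axis; frame axes as the jig's. The pivot and bar top reach 21 mm above the deck.
- keeper_post (a point): A point on the keeper's upright black post, 75 mm from the pivot, above the foot: 12 mm in diameter, from 18 to 52 mm above the deck; this point is 37 mm above the deck. Push the post sideways (about 1 N) to swing the keeper.
- blank: Bystander on the deck: solid aluminium disc without a bore, 40 mm diameter, 10 mm thick; origin at its underside.
- felt_cone: Bystander on the deck: grey felt cone, 26 mm wide, 45 mm high, upright; origin at its underside.
- anvil: Bystander: small bench anvil with a horn, green round foot 100 mm wide, 97 mm high; origin at its underside.
- pen: Bystander: white and black pen, 135 mm long, 12 mm thick, lying along its x; origin on the bench under it.
- jar: Bystander: round jar, 60 mm wide, 75 mm high; origin at its underside.
- brush: Bystander: brush lying on the bench along its x; origin at its underside.
- flask: Bystander: round bottle, 52 mm wide, 120 mm high; origin at its underside.

How it is judged (in metres and radians):
On the way, in this order (a step that is already met when the one before it is completed fails the run):
1. the thick spacer is on the arbor, its top level with the deck (horizontal distance between thick_mid and arbor_mouth below 0.004 m and z of thick_mid in the frame of arbor_mouth below -0.0075 m and angle between the z axis of thick_mid and the z axis of arbor_mouth, either way round below 0.1 rad), for 0.2 s.
2. the medium spacer is on the arbor, its top level with the deck (horizontal distance between medium_mid and arbor_mouth below 0.004 m and z of medium_mid in the frame of arbor_mouth below -0.0045 m and angle between the z axis of medium_mid and the z axis of arbor_mouth, either way round below 0.1 rad), for 0.2 s.
3. the thin spacer is on the arbor, its top level with the deck (horizontal distance between thin_mid and arbor_mouth below 0.004 m and z of thin_mid in the frame of arbor_mouth below -0.002 m and angle between the z axis of thin_mid and the z axis of arbor_mouth, either way round below 0.1 rad), for 0.2 s.
4. the keeper is over the stack (value of joint keeper above 1.45 rad), for 0.2 s.
At the end, for the whole second after the job is handed in: All three spacers are on the arbor (axes within 4 mm, within 0.1 rad), resting on one another with the thick one lowest, the medium one in the middle and the thin one on top, the top no more than 1.5 mm above the deck, and the keeper stands still over them, turned beyond 1.45 rad (all of step 3 and horizontal distance between each of thick_mid, medium_mid and arbor_mouth below 0.004 m and z of thick_mid in the frame of arbor_mouth below -0.0265 m and angle between the z axis of each of thick_mid, medium_mid and the z axis of arbor_mouth, either way round below 0.1 rad and z of medium_mid in the frame of arbor_mouth below -0.0115 m and distance between thick_mid and medium_mid below 0.017 m and distance between medium_mid and thin_mid below 0.0115 m and value of joint keeper above 1.45 rad and velocity of joint keeper below 0.05 rad/s); the robot touches nothing.
It fails at once if a spacer was lifted more than 15 mm off the deck (z of thick_mid in the frame of arbor_mouth above 0.024 m or z of medium_mid in the frame of arbor_mouth above 0.021 m or z of thin_mid in the frame of arbor_mouth above 0.0185 m).
It fails at once if a bystander was moved more than 25 mm (distance of any of blank, felt_cone, anvil, pen, jar, brush, flask from where it was at the start of the episode above 0.025 m).
It fails at once if the keeper was swung over the arbor before the thin spacer was down (value of joint keeper above 1.45 rad and not (horizontal distance between thin_mid and arbor_mouth below 0.004 m and z of thin_mid in the frame of arbor_mouth below -0.001 m and angle between the z axis of thin_mid and the z axis of arbor_mouth, either way round below 0.1 rad)).
It also fails if it takes over 70 s, if anything falls off the work surface, if the arm or the gripper's body presses on something with over 40 N, if the wrist force passes 120 N, or if a joint passes its speed limit or range.

## Working session

There is one attempt and no reset: what is moved stays moved. The work goes in short steps, Python scripts to look and compute and a shell command to move; the robot and the scene stay as the last step left them, time stands still between calls to the robot, and variables do not carry over. Pictures are saved under pics/ and viewed, and the job is handed in when it is done.

```bash
ls; mkdir -p pics; cat > h.py <<'E'
import numpy as np, cv2
from cell import env
def cam(n):
    c=env.read_camera(n); K=np.array([[c['fx'],0,c['cx']],[0,c['fy'],c['cy']],[0,0,1.]]); R=cv2.Rodrigues(np.array(c['rvec'],float))[0]; t=np.array(c['tvec'],float).reshape(3)
    return c['img'],K,R,t
def save(n,img): cv2.imwrite('pics/'+n,img[:,:,::-1])
def px2w(K,R,t,uv,z):
    d=R.T@np.linalg.inv(K)@np.array([uv[0],uv[1],1.]); o=-R.T@t
    return o+d*(z-o[2])/d[2]
def w2px(K,R,t,p):
    q=K@(R@np.array(p,float)+t); return q[:2]/q[2]
E
python3 - <<'E'
from h import *
for n in('scene','top'):
    i,K,R,t=cam(n); save(n+'0.png',i); print(n,K[0,0],-R.T@t,R[2])
print(env.state())
E
```

```text
pics
scene 465.91025922160657 [1338.52533426 -190.41010982  930.16743775] [-0.67753463  0.15116883 -0.71978803]
top 455.203853493925 [ 471.00538949   15.50173333 1030.6556844 ] [ 0.09428976 -0.00230403 -0.99554213]
{'t': 0.1, 'joints': array([-1.38562665e+00,  4.91501030e-01,  1.55936277e+00,  2.33972603e-05,
        1.09171237e+00, -1.05566654e-01]), 'qvel': array([ 9.68640269e-04, -2.19021671e-03,  3.51809720e-05, -4.08953835e-04,
       -5.98255952e-04,  2.49977246e-04]), 'tau': array([ 2.50363060e-03, -6.13624549e+01, -2.58605897e+01,  6.94141374e-02,
        4.70198644e-02, -5.06965682e-05]), 'eef_pos': array([ 179.20089923, -598.73870066,  404.22787137]), 'tcp_rot': array([-3.14061680e+00, -1.24270662e-04,  2.90725477e-01]), 'ft_force': array([ 0.03978422, -0.1241503 ,  0.38762518]), 'moment': array([-0.00095789, -0.01127339, -0.02977712]), 'opening': 1.0004328123709383}
```

View pics/scene0.png

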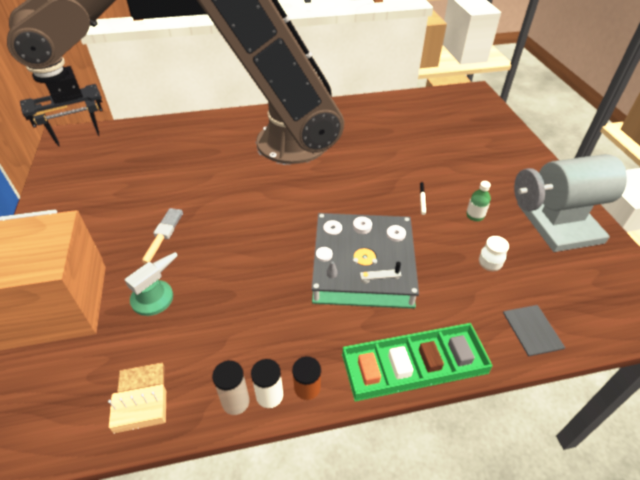

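View pics/top0.png

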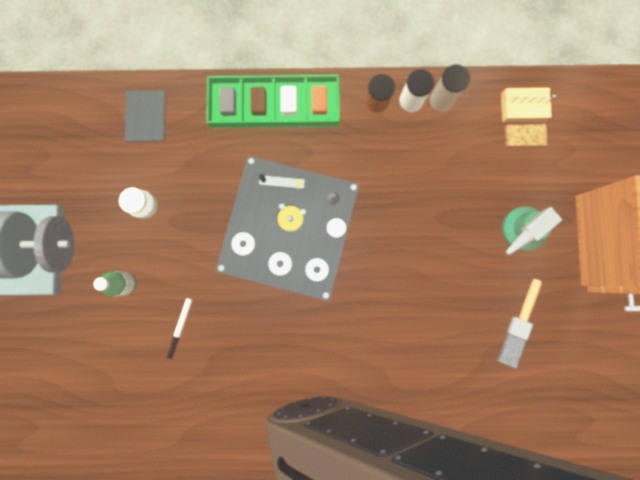

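The top view shows the deck with its corners at about (251,160), (354,186), (326,296) and (221,268). The arbor and brass washer are at (290,218). Three rings sit on the near side, with the blank at (336,228) and the cone at (333,199). Next I'll zoom in and measure.

```bash
python3 - <<'E'
from h import *
i,K,R,t=cam('top'); save('topz.png',cv2.resize(i[145:310,205:370],(800,800),interpolation=cv2.INTER_CUBIC)[:, :][:600] if 0 else cv2.resize(i[150:305,205:370],(638,600),interpolation=cv2.INTER_CUBIC))
i2,*_=cam('scene'); save('scenez.png',cv2.resize(i2[200:315,300:430],(678,600),interpolation=cv2.INTER_CUBIC))
E
```

```text
(no output)
```

View pics/topz.png

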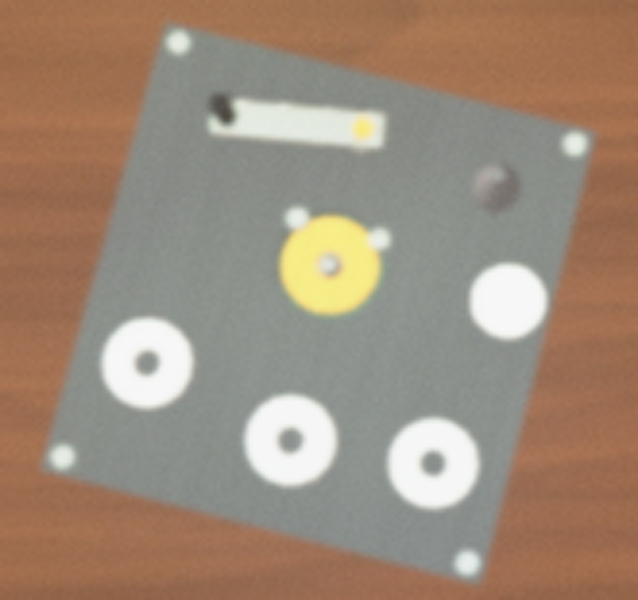

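View pics/scenez.png

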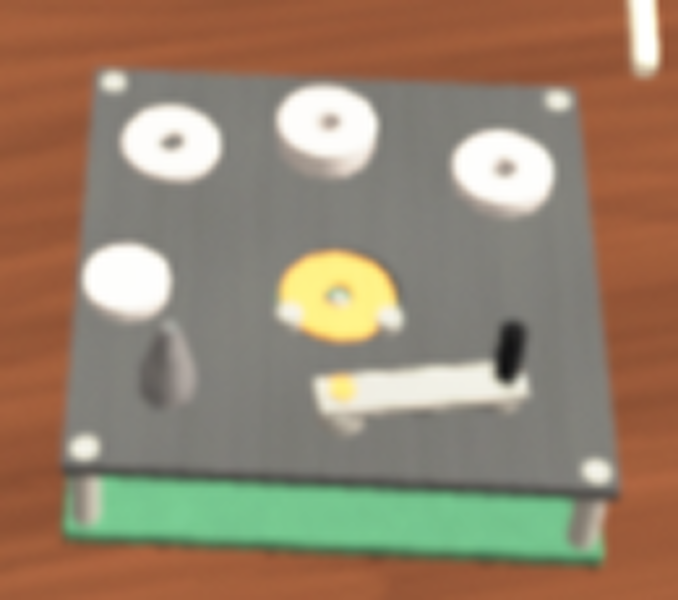

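```bash
cat >> h.py <<'E'
def measure(i,K,R,t,zs=None):
    # deck frame from corners; white blobs
    hsv=cv2.cvtColor(i,cv2.COLOR_RGB2HSV); g=i.min(2)
    m=((g>185)).astype(np.uint8); m[:150]=0;m[305:]=0;m[:,:205]=0;m[:,370:]=0
    n,l,s,c=cv2.connectedComponentsWithStats(m)
    return [(s[k,4],c[k]) for k in range(1,n) if s[k,4]>60]
def yellow(i):
    r,g,b=[i[:,:,k].astype(int) for k in range(3)]
    m=((r-b>70)&(g-b>50)&(g>120)).astype(np.uint8); m[:190]=0;m[245:]=0;m[:,:255]=0;m[:,325:]=0
    ys,xs=np.nonzero(m); 
    e=cv2.minEnclosingCircle(np.stack([xs,ys],1).astype(np.float32)); return m.sum(),e
E
python3 - <<'E'
from h import *
i,K,R,t=cam('top')
cs=[(205+x*165/638,150+y*155/600) for x,y in[(166,26),(594,132),(480,582),(43,468)]]
P=[px2w(K,R,t,c,60) for c in cs]; 
for p in P: print(p)
print([np.linalg.norm(P[k]-P[(k+1)%4]) for k in range(4)], 'centre',np.mean(P,0))
ex=(P[0]+P[1]-P[2]-P[3]);print('yaw',np.arctan2(ex[1],ex[0])); ey=P[0]+P[3]-P[1]-P[2]; print(np.arctan2(-ey[0],ey[1]))
yaw=np.arctan2(ex[1],ex[0]); print('arbor from centre',np.mean(P,0)+20*np.array([np.cos(yaw),np.sin(yaw),0]))
for a,c in measure(i,K,R,t): print(a,c,[px2w(K,R,t,c,60+h)[:2].round(1) for h in(7,10,12,18)])
a,e=yellow(i); print(a,e,px2w(K,R,t,e[0],60))
# hand centre of yellow
for n,p in[('arb',(330,265)),('pinL',(297,217)),('pinR',(379,239)),('piv',(363,129)),('post',(222,110))]:
  print(n,px2w(K,R,t,(205+p[0]*165/638,150+p[1]*155/600),{'arb':60,'piv':81,'post':100}.get(n,68)).round(1))
E
```

```text
[744.00243744 172.5088995   60.        ]
[680.52368753 -67.44782318  60.        ]
[ 4.31536642e+02 -1.61771211e-01  6.00000000e+01]
[496.59293133 239.36597759  60.        ]
[np.float64(248.21116101021462), np.float64(257.9185174978513), np.float64(248.20528446490684), np.float64(256.2836955472045)] centre [588.16392456  86.06632067  60.        ]
yaw -0.26392974243766854
-0.2619113931723987
arbor from centre [607.47136973  80.84879626  60.        ]
321 [282.2834891  181.63862928] [array([686.4,  97.3]), array([685.7,  97.1]), array([685.2,  96.9]), array([683.9,  96.4])]
307 [335.91205212 227.28990228] [array([586.1, -16.6]), array([585.7, -16.5]), array([585.5, -16.4]), array([584.8, -16.2])]
414 [242.60386473 243.28985507] [array([554.2, 182.1]), array([554. , 181.6]), array([553.8, 181.2]), array([553.3, 180.2])]
421 [279.66745843 263.28028504] [array([510.9, 103.5]), array([510.7, 103.3]), array([510.7, 103.1]), array([510.4, 102.5])]
412 [316.53640777 269.17475728] [array([497.5,  25.7]), array([497.4,  25.7]), array([497.3,  25.6]), array([497.2,  25.6])]
469 ((289.7449035644531, 217.86734008789062), 12.817538261413574) [608.50838767  82.16537332  60.        ]
arb [607.2  80.9  60. ]
pinL [633.1  98.4  68. ]
pinR [620.2  53.2  68. ]
piv [679.2  61.   81. ]
post [686.3 135.8 100. ]
```

```bash
cat > go.py <<'E'
import sys
from h import *
from scipy.spatial.transform import Rotation as Ro
A=np.array([607.5,81.0]); YAW=-0.2625
ex=np.array([np.cos(YAW),np.sin(YAW)]); ey=np.array([-ex[1],ex[0]])
def jig(p): d=np.array(p[:2])-A; return np.array([d@ex,d@ey])
def need(x=None,y=None,tip=None):
    s=env.state(); p=s['eef_pos']; r=Ro.from_euler('xyz',s['tcp_rot']); 
    j=jig(p); x=j[0] if x is None else x; y=j[1] if y is None else y
    w=A+x*ex+y*ey; z=p[2] if tip is None else tip+60+190
    d=r.inv().apply(np.array([*w,z])-p)/150
    T=Ro.from_euler('xyz',[np.pi,0,YAW]); rv=(r.inv()*T).as_rotvec()/(np.pi/4)
    print('t',round(s['t'],2),'jig',j.round(1),'tip above deck',round(p[2]-250,2),'F',s['ft_force'].round(1),'open',round(s['opening'],3),'| need',d.round(3),rv.round(3))
if __name__=='__main__':
    a=[None if v=='n' else float(v) for v in sys.argv[1:]]; need(*a)
E
python3 -m pendant '[{"x":0.5,"y":-0.5,"z":0,"rz":0.2},{"x":1,"y":-1,"rz":0.4},{"x":1,"y":-1,"rz":0.7},{"x":1,"y":-1,"rz":0.7},{"x":1,"y":-1,"rz":0.704}]'; python3 go.py -99.4 -4.4 100
```

```text
t 0.25 jig [-237.2 -767.6] tip above deck 154.48 F [-0.   0.4 -0.1] open 1.003 | need [ 3.455 -3.846  0.365] [-0.001  0.     0.705]invalid input
```

```bash
python3 -m pendant '[{"x":0.5,"y":-0.5,"z":0,"rx":0,"ry":0,"rz":0.2,"jaw":1},{"x":1,"y":-1,"z":0,"rx":0,"ry":0,"rz":0.4,"jaw":1},{"x":1,"y":-1,"z":0,"rx":0,"ry":0,"rz":0.7,"jaw":1},{"x":1,"y":-1,"z":0,"rx":0,"ry":0,"rz":0.7,"jaw":1}]'; python3 go.py -99.4 -4.4 100
```

```text
t: 0.75
eef_pos: [280.8, -409.5, 405.0]
tcp_rot: [-3.141, -0.0, -0.261]
ft_force: [0.2, -0.8, -0.0]
opening: 1.001
t 0.75 jig [-188.2 -558.5] tip above deck 154.99 F [ 0.2 -0.8 -0. ] open 1.001 | need [ 0.598 -3.693  0.367] [-0.    -0.     0.002]
```

```bash
python3 -m pendant '[{"x":0.3,"y":-0.4,"z":0,"rx":0,"ry":0,"rz":0,"jaw":1},{"x":0.6,"y":-0.8,"z":0,"rx":0,"ry":0,"rz":0,"jaw":1},{"x":0.6,"y":-1,"z":0,"rx":0,"ry":0,"rz":0,"jaw":1}]' >/dev/null
python3 -m pendant '[{"x":0,"y":-0.4,"z":0,"rx":0,"ry":0,"rz":0,"jaw":1},{"x":0,"y":-0.8,"z":0,"rx":0,"ry":0,"rz":0,"jaw":1},{"x":0,"y":-1,"z":0,"rx":0,"ry":0,"rz":0,"jaw":1}]'>/dev/null
python3 -m pendant '[{"x":0,"y":-0.4,"z":0,"rx":0,"ry":0,"rz":0,"jaw":1},{"x":0,"y":-0.8,"z":0,"rx":0,"ry":0,"rz":0,"jaw":1},{"x":0,"y":-1,"z":0,"rx":0,"ry":0,"rz":0,"jaw":1}]'>/dev/null
python3 -m pendant '[{"x":0,"y":-0.4,"z":0.2,"rx":0,"ry":0,"rz":0,"jaw":1},{"x":0,"y":-0.69,"z":0.4,"rx":0,"ry":0,"rz":0,"jaw":1},{"x":0,"y":-0.69,"z":0.4,"rx":0,"ry":0,"rz":0,"jaw":1},{"x":0,"y":-0.69,"z":0.4,"rx":0,"ry":0,"rz":0,"jaw":1}]'
python3 go.py -99.4 -4.4 4
```

```text
t: 2.38
eef_pos: [508.7, 99.8, 344.9]
tcp_rot: [3.141, 0.0, -0.258]
ft_force: [0.3, -0.1, -0.5]
opening: 0.997
t 2.38 jig [-100.3   -7.5] tip above deck 94.87 F [ 0.3 -0.1 -0.5] open 0.997 | need [ 0.006 -0.021  0.606] [0.    0.    0.005]
```

```bash
python3 -m pendant '[{"x":0.01,"y":-0.02,"z":0,"rx":0,"ry":0,"rz":0,"jaw":0.68},{"x":0.01,"y":-0.02,"z":0.1,"rx":0,"ry":0,"rz":0,"jaw":0.68},{"x":0.01,"y":-0.02,"z":0.3,"rx":0,"ry":0,"rz":0,"jaw":0.68},{"x":0.01,"y":-0.02,"z":0.5,"rx":0,"ry":0,"rz":0,"jaw":0.68},{"x":0.01,"y":-0.02,"z":0.5,"rx":0,"ry":0,"rz":0,"jaw":0.68}]'
python3 go.py -99.4 -4.4 4
python3 - <<'E'
from h import *
i,K,R,t=cam('top'); save('t1.png',cv2.resize(i[140:330,190:390],(632,600),interpolation=cv2.INTER_CUBIC))
i,K,R,t=cam('scene'); save('s1.png',cv2.resize(i[140:315,280:440],(548,600),interpolation=cv2.INTER_CUBIC))
E
```

```text
t: 3.0
eef_pos: [510.5, 101.9, 267.9]
tcp_rot: [3.14, 0.004, -0.26]
ft_force: [0.2, -0.2, 0.6]
opening: 0.679
t 3.0 jig [-99.1  -5. ] tip above deck 17.89 F [ 0.2 -0.2  0.6] open 0.679 | need [-0.002 -0.004  0.093] [0.002 0.005 0.003]
```

View pics/s1.png

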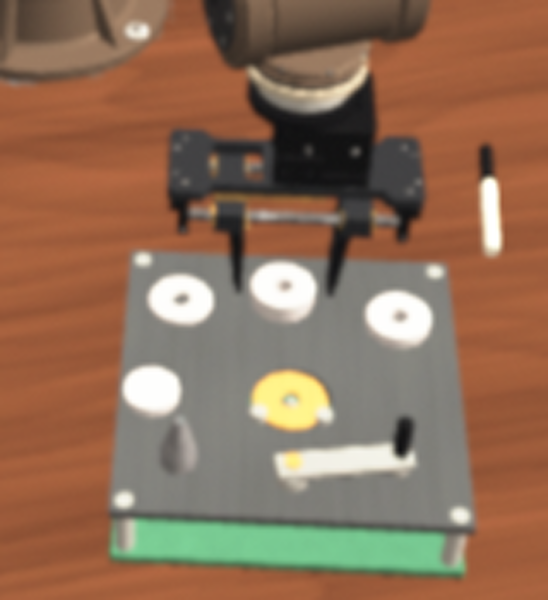

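View pics/t1.png

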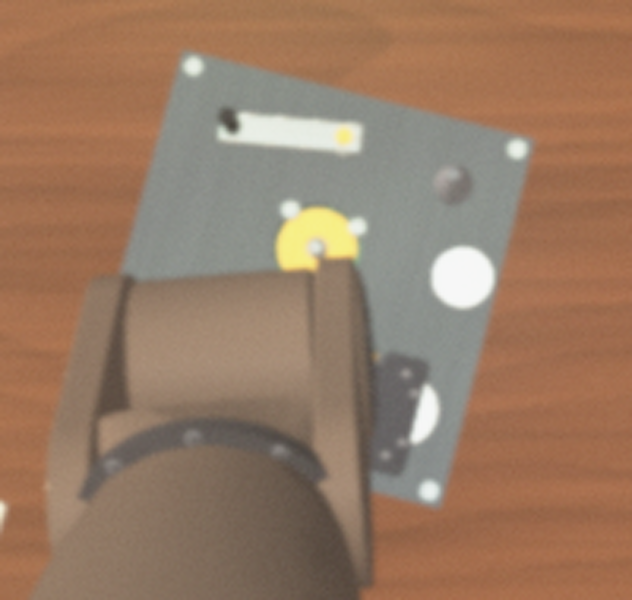

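```bash
python3 -m pendant '[{"x":0,"y":0,"z":0.06,"rx":0,"ry":0,"rz":0,"jaw":0.68},{"x":0,"y":0,"z":0.08,"rx":0,"ry":0,"rz":0,"jaw":0.68},{"x":0,"y":0,"z":0.08,"rx":0,"ry":0,"rz":0,"jaw":0.68}]'
python3 go.py -99.4 -4.4 4
```

```text
t: 3.48
eef_pos: [510.9, 102.5, 257.7]
tcp_rot: [3.142, -0.0, -0.259]
ft_force: [-0.4, 0.4, -0.7]
opening: 0.68
t 3.48 jig [-98.9  -4.4] tip above deck 7.74 F [-0.4  0.4 -0.7] open 0.68 | need [-0.003  0.     0.025] [ 0.    -0.     0.005]
```

```bash
python3 -m pendant '[{"x":0,"y":0,"z":0.02,"rx":0,"ry":0,"rz":-0.005,"jaw":0.6},{"x":0,"y":0,"z":0.02,"rx":0,"ry":0,"rz":-0.005,"jaw":0.5},{"x":0,"y":0,"z":0.02,"rx":0,"ry":0,"rz":-0.005,"jaw":0.47},{"x":0,"y":0,"z":0.02,"rx":0,"ry":0,"rz":-0.005,"jaw":0.47}]'
python3 go.py -4 0 5
```

```text
t: 3.98
eef_pos: [510.9, 102.5, 254.7]
tcp_rot: [3.141, 0.0, -0.255]
ft_force: [-1.0, -0.6, -1.1]
opening: 0.5
t 3.98 jig [-98.9  -4.3] tip above deck 4.69 F [-1.  -0.6 -1.1] open 0.5 | need [ 0.633 -0.024 -0.002] [0.   0.   0.01]
```

```bash
python3 -m pendant '[{"x":0.1,"y":-0.01,"z":0,"rx":0,"ry":0,"rz":0.01,"jaw":0.47},{"x":0.22,"y":-0.02,"z":0,"rx":0,"ry":0,"rz":0.01,"jaw":0.47},{"x":0.34,"y":-0.025,"z":0,"rx":0,"ry":0,"rz":0.01,"jaw":0.47},{"x":0.46,"y":-0.025,"z":0,"rx":0,"ry":0,"rz":0.01,"jaw":0.47},{"x":0.56,"y":-0.025,"z":0,"rx":0,"ry":0,"rz":0.01,"jaw":0.47},{"x":0.6,"y":-0.025,"z":0,"rx":0,"ry":0,"rz":0.01,"jaw":0.47},{"x":0.6,"y":-0.025,"z":0,"rx":0,"ry":0,"rz":0.01,"jaw":0.47}]'
python3 go.py 0 0 5
python3 - <<'E'
from h import *
i,K,R,t=cam('scene'); save('s2.png',cv2.resize(i[200:315,300:430],(678,600),interpolation=cv2.INTER_CUBIC))
E
```

```text
t: 4.85
eef_pos: [599.1, 83.3, 254.7]
tcp_rot: [-3.142, -0.0, -0.263]
ft_force: [-0.0, -1.0, 0.1]
opening: 0.502
t 4.85 jig [-8.7  0. ] tip above deck 4.67 F [-0.  -1.   0.1] open 0.502 | need [ 0.058  0.    -0.002] [-0.    -0.001 -0.001]
```

View pics/s2.png

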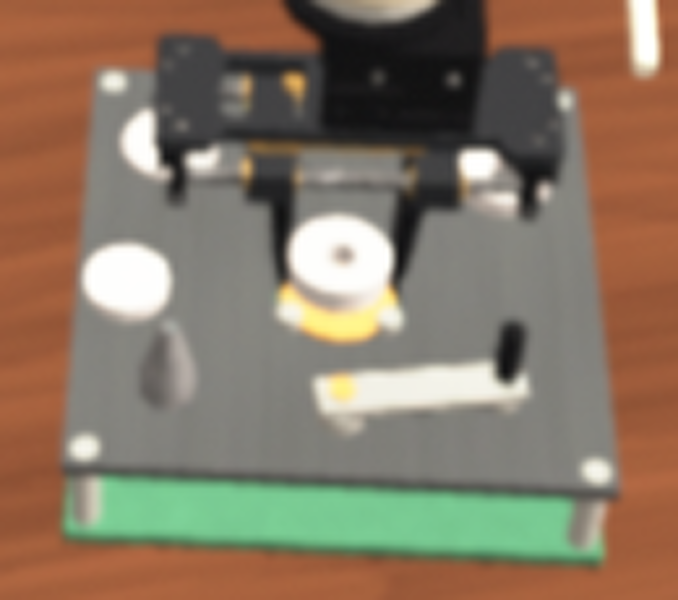

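```bash
python3 -m pendant '[{"x":0.02,"y":0,"z":0,"rx":0,"ry":0,"rz":0,"jaw":0.47},{"x":0.04,"y":0,"z":0,"rx":0,"ry":0,"rz":0,"jaw":0.47},{"x":0.045,"y":0,"z":0,"rx":0,"ry":0,"rz":0,"jaw":0.47},{"x":0.045,"y":0,"z":0,"rx":0,"ry":0,"rz":0,"jaw":0.47}]'
python3 go.py 0 0 5
python3 -m pendant '[{"x":0.01,"y":0,"z":0,"rx":0,"ry":0,"rz":0,"jaw":0.47},{"x":0.015,"y":0,"z":0,"rx":0,"ry":0,"rz":0,"jaw":0.47}]'
python3 go.py 0 0 5
```

```text
t: 5.4
eef_pos: [605.4, 81.6, 254.7]
tcp_rot: [3.142, -0.0, -0.263]
ft_force: [0.4, -0.1, -0.0]
opening: 0.503
t 5.4 jig [-2.1  0. ] tip above deck 4.7 F [ 0.4 -0.1 -0. ] open 0.503 | need [ 0.014  0.    -0.002] [ 0.    -0.    -0.001]
t: 5.65
eef_pos: [607.7, 81.0, 254.7]
tcp_rot: [3.141, -0.0, -0.263]
ft_force: [0.7, 0.2, -0.5]
opening: 0.501
t 5.65 jig [0.2 0.1] tip above deck 4.68 F [ 0.7  0.2 -0.5] open 0.501 | need [-0.001  0.    -0.002] [ 0. -0. -0.]
```

```bash

python3 -m pendant '[{"x":0.01,"y":0,"z":0,"rx":0,"ry":0,"rz":0,"jaw":0.47},{"x":0.01,"y":0,"z":0,"rx":0,"ry":0,"rz":0,"jaw":0.47}]'
python3 go.py 0 0 5
python3 -m pendant '[{"x":0.01,"y":0,"z":0,"rx":0,"ry":0,"rz":0,"jaw":0.47},{"x":0.01,"y":0,"z":0,"rx":0,"ry":0,"rz":0,"jaw":0.47}]'
python3 go.py 0 0 5
```

```text
t: 5.9
eef_pos: [608.9, 80.7, 254.7]
tcp_rot: [3.141, 0.001, -0.263]
ft_force: [-2.6, 0.9, 0.5]
opening: 0.502
t 5.9 jig [1.4 0.1] tip above deck 4.66 F [-2.6  0.9  0.5] open 0.502 | need [-0.01   0.001 -0.002] [ 0.     0.001 -0.001]
t: 6.15
eef_pos: [609.6, 80.6, 254.6]
tcp_rot: [3.141, 0.003, -0.263]
ft_force: [-8.0, 3.0, 5.1]
opening: 0.501
t 6.15 jig [2.2 0.2] tip above deck 4.59 F [-8.   3.   5.1] open 0.501 | need [-0.015  0.001 -0.003] [ 0.001  0.004 -0.001]
```

```bash

python3 -m pendant '[{"x":0,"y":0,"z":0,"rx":0,"ry":0,"rz":0,"jaw":0.53},{"x":0,"y":0,"z":0,"rx":0,"ry":0,"rz":0,"jaw":0.6},{"x":-0.01,"y":0,"z":0,"rx":0,"ry":0,"rz":0,"jaw":0.62},{"x":-0.01,"y":0,"z":-0.15,"rx":0,"ry":0,"rz":0,"jaw":0.62},{"x":-0.01,"y":0,"z":-0.18,"rx":0,"ry":0,"rz":0,"jaw":0.4},{"x":-0.01,"y":0,"z":-0.18,"rx":0,"ry":0,"rz":0,"jaw":0.21},{"x":-0.01,"y":0,"z":-0.18,"rx":0,"ry":0,"rz":0,"jaw":0.21}]'
python3 go.py 0 0 18
python3 - <<'E'
from h import *
i,K,R,t=cam('scene'); save('s3.png',cv2.resize(i[200:315,300:430],(678,600),interpolation=cv2.INTER_CUBIC))
i,K,R,t=cam('top'); save('t3.png',cv2.resize(i[140:330,190:390],(632,600),interpolation=cv2.INTER_CUBIC))
E
```

```text
t: 7.02
eef_pos: [608.9, 80.6, 281.1]
tcp_rot: [3.141, 0.001, -0.263]
ft_force: [0.5, 1.0, 0.8]
opening: 0.363
t 7.03 jig [1.5 0. ] tip above deck 31.07 F [0.5 1.  0.8] open 0.363 | need [-0.01   0.     0.087] [ 0.     0.001 -0.001]
```

View pics/s3.png

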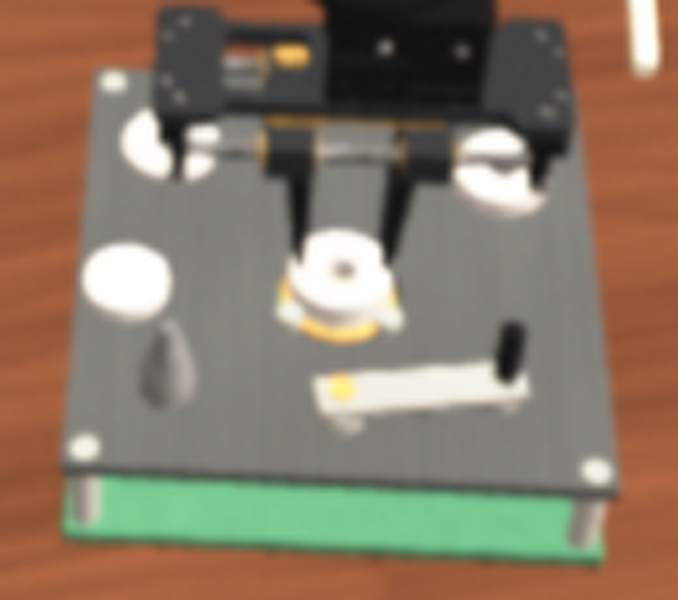

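View pics/t3.png

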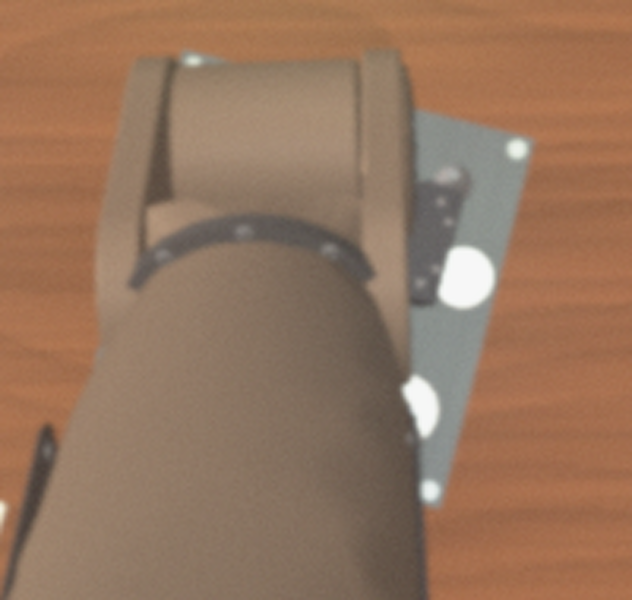

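```bash
cat >> go.py <<'E'
E
python3 - <<'E'
from go import *
i,K,R,t=cam('scene')
f=lambda u,v:(300+u*130/678,200+v*115/600)
print('bore',jig(px2w(K,R,t,f(343,269),78)),'arb',jig(px2w(K,R,t,f(340,296),58.5)))
E
python3 go.py 0 0 18
```

```text
bore [1.93913233 2.19110413] arb [1.72451945 2.2229592 ]
t 7.17 jig [1.6 0. ] tip above deck 31.17 F [0.1 0.2 0.3] open 0.243 | need [-0.01   0.     0.088] [ 0.     0.001 -0.001]
```

```bash

python3 -m pendant '[{"x":0,"y":0,"z":0.05,"rx":0,"ry":0,"rz":0,"jaw":0.21},{"x":0,"y":0,"z":0.07,"rx":0,"ry":0,"rz":0,"jaw":0.21},{"x":0,"y":0,"z":0.08,"rx":0,"ry":0,"rz":0,"jaw":0.21},{"x":0,"y":0,"z":0.09,"rx":0,"ry":0,"rz":0,"jaw":0.21},{"x":0,"y":0,"z":0.1,"rx":0,"ry":0,"rz":0,"jaw":0.21}]'
python3 go.py 1.5 0 -1.5
```

```text
t: 7.8
eef_pos: [609.1, 80.6, 267.1]
tcp_rot: [3.142, -0.0, -0.263]
ft_force: [-2.8, -0.1, 4.7]
opening: 0.211
t 7.8 jig [1.6 0.1] tip above deck 17.07 F [-2.8 -0.1  4.7] open 0.211 | need [-0.001  0.     0.124] [ 0.    -0.    -0.001]
```

```bash

python3 -m pendant '[{"x":0,"y":0,"z":0.015,"rx":0,"ry":0,"rz":0,"jaw":0.21},{"x":0,"y":0,"z":0.03,"rx":0,"ry":0,"rz":0,"jaw":0.21},{"x":0,"y":0,"z":0.04,"rx":0,"ry":0,"rz":0,"jaw":0.21},{"x":0,"y":0,"z":0.04,"rx":0,"ry":0,"rz":0,"jaw":0.21}]'
python3 go.py 1.5 0 -1.5
```

```text
t: 8.3
eef_pos: [609.0, 80.7, 261.0]
tcp_rot: [3.142, -0.0, -0.263]
ft_force: [-2.0, 0.1, 3.5]
opening: 0.206
t 8.3 jig [1.6 0.1] tip above deck 10.96 F [-2.   0.1  3.5] open 0.206 | need [-0.001  0.     0.083] [ 0. -0. -0.]
```

```bash

python3 -m pendant '[{"x":0,"y":0,"z":0.02,"rx":0,"ry":0,"rz":0,"jaw":0.21},{"x":0,"y":0,"z":0.04,"rx":0,"ry":0,"rz":0,"jaw":0.21},{"x":0,"y":0,"z":0.06,"rx":0,"ry":0,"rz":0,"jaw":0.21},{"x":0,"y":0,"z":0.075,"rx":0,"ry":0,"rz":0,"jaw":0.21},{"x":0,"y":0,"z":0.083,"rx":0,"ry":0,"rz":0,"jaw":0.21},{"x":0,"y":0,"z":0.083,"rx":0,"ry":0,"rz":0,"jaw":0.21}]'
python3 go.py 1.5 0 -1.5
```

```text
t: 9.05
eef_pos: [609.1, 80.7, 248.2]
tcp_rot: [3.142, -0.0, -0.263]
ft_force: [-0.4, 0.0, 2.2]
opening: 0.211
t 9.05 jig [1.6 0.1] tip above deck -1.8 F [-0.4  0.   2.2] open 0.211 | need [-0.001  0.001 -0.002] [ 0. -0. -0.]
```

```bash

python3 -m pendant '[{"x":0,"y":0,"z":-0.15,"rx":0,"ry":0,"rz":0,"jaw":0.21},{"x":-0.1,"y":-0.1,"z":-0.4,"rx":0,"ry":0,"rz":0,"jaw":0.68},{"x":-0.35,"y":-0.4,"z":-0.4,"rx":0,"ry":0,"rz":0,"jaw":0.68},{"x":-0.53,"y":-0.553,"z":-0.4,"rx":0,"ry":0,"rz":0,"jaw":0.68},{"x":-0.53,"y":-0.553,"z":-0.35,"rx":0,"ry":0,"rz":0,"jaw":0.68},{"x":-0.53,"y":-0.553,"z":-0.25,"rx":0,"ry":0,"rz":0,"jaw":0.68},{"x":-0.53,"y":-0.553,"z":-0.2,"rx":0,"ry":0,"rz":0,"jaw":0.68}]'
python3 go.py -77.8 83 3.5
python3 - <<'E'
from h import *
i,K,R,t=cam('scene'); save('s4.png',cv2.resize(i[200:315,300:430],(678,600),interpolation=cv2.INTER_CUBIC))
E
```

```text
t: 9.93
eef_pos: [554.2, 180.5, 276.6]
tcp_rot: [3.141, 0.001, -0.264]
ft_force: [-0.1, -0.5, 0.0]
opening: 0.674
t 9.93 jig [-77.3  82.3] tip above deck 26.64 F [-0.1 -0.5  0. ] open 0.674 | need [-0.003 -0.005  0.154] [ 0.001  0.002 -0.002]
```

View pics/s4.png

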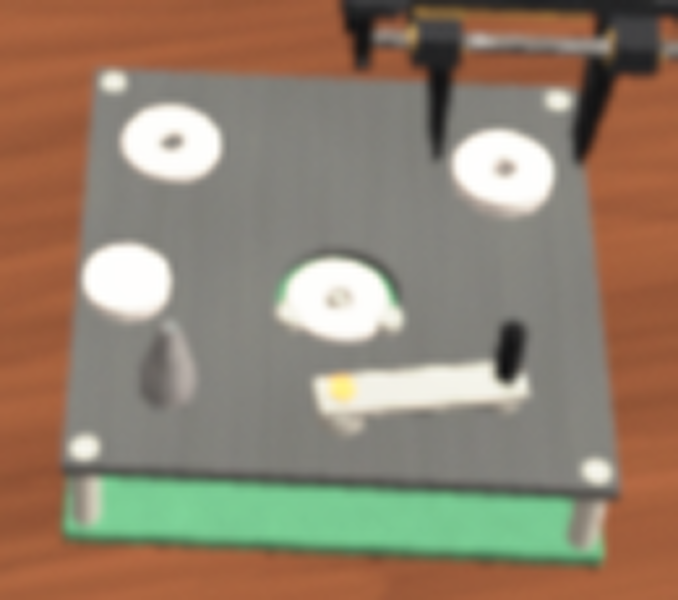

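The thick ring is down around the arbor at (340,297), and the fingers straddle the medium ring at (505,170).

```bash
python3 -m pendant '[{"x":0,"y":-0.005,"z":0.08,"rx":0,"ry":0,"rz":0,"jaw":0.68},{"x":0,"y":-0.005,"z":0.14,"rx":0,"ry":0,"rz":0,"jaw":0.68},{"x":0,"y":-0.005,"z":0.15,"rx":0,"ry":0,"rz":0,"jaw":0.68},{"x":0,"y":-0.005,"z":0.15,"rx":0,"ry":0,"rz":0,"jaw":0.55},{"x":0,"y":-0.005,"z":0.15,"rx":0,"ry":0,"rz":0,"jaw":0.47},{"x":0,"y":-0.005,"z":0.15,"rx":0,"ry":0,"rz":0,"jaw":0.47}]'
python3 go.py -40 0 3.5
```

```text
t: 10.72
eef_pos: [554.1, 182.2, 256.1]
tcp_rot: [-3.141, -0.001, -0.263]
ft_force: [-0.2, -0.2, -0.0]
opening: 0.493
t 10.72 jig [-77.9  83.8] tip above deck 6.05 F [-0.2 -0.2 -0. ] open 0.493 | need [0.253 0.559 0.017] [-0.    -0.001 -0.   ]
```

```bash
python3 -m pendant '[{"x":0.04,"y":0.1,"z":0,"rx":0,"ry":0,"rz":0,"jaw":0.47},{"x":0.1,"y":0.22,"z":0,"rx":0,"ry":0,"rz":0,"jaw":0.47},{"x":0.15,"y":0.34,"z":0,"rx":0,"ry":0,"rz":0,"jaw":0.47},{"x":0.2,"y":0.46,"z":0,"rx":0,"ry":0,"rz":0,"jaw":0.47},{"x":0.25,"y":0.56,"z":0,"rx":0,"ry":0,"rz":0,"jaw":0.47},{"x":0.34,"y":0.56,"z":0,"rx":0,"ry":0,"rz":0,"jaw":0.47},{"x":0.43,"y":0.56,"z":0,"rx":0,"ry":0,"rz":0,"jaw":0.47},{"x":0.48,"y":0.56,"z":0,"rx":0,"ry":0,"rz":0,"jaw":0.47},{"x":0.5,"y":0.56,"z":0,"rx":0,"ry":0,"rz":0,"jaw":0.47}]'
python3 go.py 1.5 0 3.5
python3 - <<'E'
from h import *
i,K,R,t=cam('scene'); save('s5.png',cv2.resize(i[200:315,300:430],(678,600),interpolation=cv2.INTER_CUBIC))
E
```

```text
t: 11.85
eef_pos: [604.9, 81.0, 255.3]
tcp_rot: [3.141, 0.0, -0.263]
ft_force: [-0.7, 0.1, -1.6]
opening: 0.494
t 11.85 jig [-2.6 -0.7] tip above deck 5.34 F [-0.7  0.1 -1.6] open 0.494 | need [ 0.027 -0.004  0.012] [ 0.     0.    -0.001]
```

View pics/s5.png

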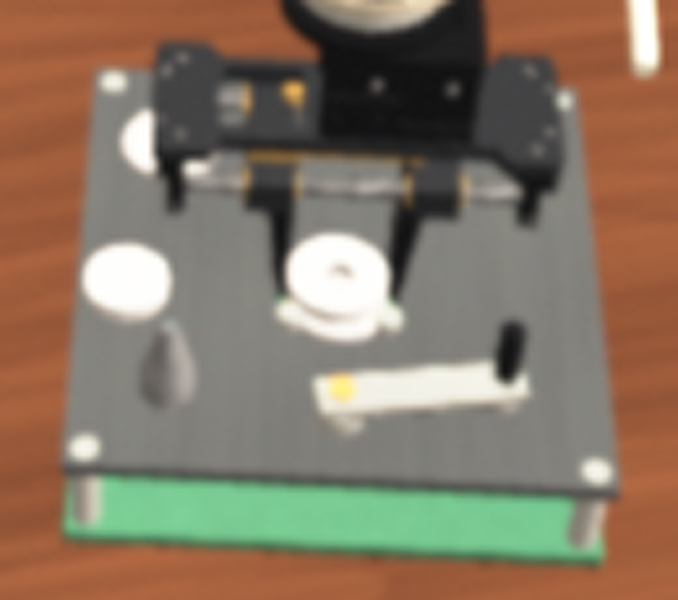

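```bash
python3 -m pendant '[{"x":0.01,"y":-0.004,"z":0,"rx":0,"ry":0,"rz":0,"jaw":0.47},{"x":0.02,"y":-0.004,"z":0,"rx":0,"ry":0,"rz":0,"jaw":0.47},{"x":0.025,"y":-0.004,"z":0,"rx":0,"ry":0,"rz":0,"jaw":0.47}]'
python3 go.py 1.5 0 3.5
python3 -m pendant '[{"x":0.006,"y":0,"z":0,"rx":0,"ry":0,"rz":0,"jaw":0.47},{"x":0.01,"y":0,"z":0,"rx":0,"ry":0,"rz":0,"jaw":0.47},{"x":0.01,"y":0,"z":0,"rx":0,"ry":0,"rz":0,"jaw":0.47}]'
python3 go.py 1.5 0 3.5
```

```text
t: 12.28
eef_pos: [608.4, 81.2, 255.8]
tcp_rot: [3.142, -0.0, -0.263]
ft_force: [-0.5, -0.5, -1.0]
opening: 0.497
t 12.28 jig [0.8 0.5] tip above deck 5.78 F [-0.5 -0.5 -1. ] open 0.497 | need [0.005 0.003 0.015] [ 0. -0. -0.]
t: 12.65
eef_pos: [609.3, 81.0, 255.5]
tcp_rot: [3.141, 0.002, -0.263]
ft_force: [-4.8, 2.0, 1.8]
opening: 0.492
t 12.65 jig [1.7 0.4] tip above deck 5.54 F [-4.8  2.   1.8] open 0.492 | need [-0.001  0.003  0.014] [ 0.001  0.003 -0.   ]
```

```bash

python3 -m pendant '[{"x":0.002,"y":0,"z":0,"rx":0,"ry":0,"rz":0,"jaw":0.53},{"x":0.002,"y":0,"z":0,"rx":0,"ry":0,"rz":0,"jaw":0.6},{"x":0,"y":0.002,"z":0,"rx":0,"ry":0,"rz":0,"jaw":0.62},{"x":0,"y":0.002,"z":-0.1,"rx":0,"ry":0,"rz":0,"jaw":0.62},{"x":-0.005,"y":0.002,"z":-0.13,"rx":0,"ry":0,"rz":0,"jaw":0.4},{"x":-0.005,"y":0.002,"z":-0.13,"rx":0,"ry":0,"rz":0,"jaw":0.21},{"x":-0.005,"y":0.002,"z":-0.13,"rx":0,"ry":0,"rz":0,"jaw":0.21},{"x":-0.005,"y":0.002,"z":-0.11,"rx":0,"ry":0,"rz":0,"jaw":0.21}]'
python3 go.py 1.5 0 12
python3 - <<'E'
from h import *
i,K,R,t=cam('scene'); save('s6.png',cv2.resize(i[200:315,300:430],(678,600),interpolation=cv2.INTER_CUBIC))
E
```

```text
t: 13.65
eef_pos: [609.1, 80.6, 272.1]
tcp_rot: [3.142, -0.0, -0.263]
ft_force: [-0.4, -0.1, -0.2]
opening: 0.26
t 13.65 jig [1.6 0.1] tip above deck 22.08 F [-0.4 -0.1 -0.2] open 0.26 | need [-0.001  0.     0.067] [ 0.    -0.    -0.001]
```

View pics/s6.png

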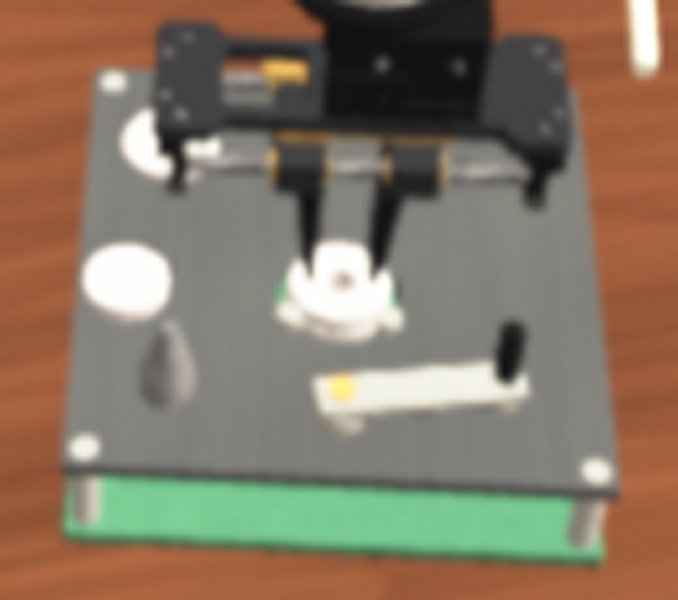

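```bash

python3 -m pendant '[{"x":0,"y":0,"z":0.03,"rx":0,"ry":0,"rz":0,"jaw":0.21},{"x":0,"y":0,"z":0.05,"rx":0,"ry":0,"rz":0,"jaw":0.21},{"x":0,"y":0,"z":0.07,"rx":0,"ry":0,"rz":0,"jaw":0.21},{"x":0,"y":0,"z":0.085,"rx":0,"ry":0,"rz":0,"jaw":0.21},{"x":0,"y":0,"z":0.1,"rx":0,"ry":0,"rz":0,"jaw":0.21}]'
python3 go.py 1.5 0 -1.7
python3 -m pendant '[{"x":0,"y":0,"z":0.015,"rx":0,"ry":0,"rz":0,"jaw":0.21},{"x":0,"y":0,"z":0.03,"rx":0,"ry":0,"rz":0,"jaw":0.21},{"x":0,"y":0,"z":0.04,"rx":0,"ry":0,"rz":0,"jaw":0.21},{"x":0,"y":0,"z":0.045,"rx":0,"ry":0,"rz":0,"jaw":0.21},{"x":0,"y":0,"z":0.045,"rx":0,"ry":0,"rz":0,"jaw":0.21}]'
python3 go.py 1.5 0 -1.7
```

```text
t: 14.32
eef_pos: [609.0, 80.6, 257.4]
tcp_rot: [3.142, -0.0, -0.263]
ft_force: [-1.0, -0.6, 4.3]
opening: 0.208
t 14.32 jig [1.6 0. ] tip above deck 7.42 F [-1.  -0.6  4.3] open 0.208 | need [-0.     0.     0.061] [ 0. -0. -0.]
t: 14.95
eef_pos: [609.1, 80.6, 250.3]
tcp_rot: [3.141, 0.0, -0.263]
ft_force: [-1.2, -0.6, 2.6]
opening: 0.207
t 14.95 jig [1.6 0. ] tip above deck 0.34 F [-1.2 -0.6  2.6] open 0.207 | need [-0.001  0.     0.014] [ 0.     0.    -0.001]
```

```bash

python3 -m pendant '[{"x":0,"y":0,"z":0.015,"rx":0,"ry":0,"rz":0,"jaw":0.21},{"x":0,"y":0,"z":0.015,"rx":0,"ry":0,"rz":0,"jaw":0.21}]'
python3 go.py -92 -82 -1.7
python3 -m pendant '[{"x":0,"y":0,"z":-0.15,"rx":0,"ry":0,"rz":0,"jaw":0.21},{"x":-0.15,"y":0.1,"z":-0.4,"rx":0,"ry":0,"rz":0,"jaw":0.68},{"x":-0.4,"y":0.4,"z":-0.4,"rx":0,"ry":0,"rz":0,"jaw":0.68},{"x":-0.624,"y":0.547,"z":-0.4,"rx":0,"ry":0,"rz":0,"jaw":0.68},{"x":-0.624,"y":0.547,"z":-0.35,"rx":0,"ry":0,"rz":0,"jaw":0.68},{"x":-0.624,"y":0.547,"z":-0.25,"rx":0,"ry":0,"rz":0,"jaw":0.68},{"x":-0.624,"y":0.547,"z":-0.15,"rx":0,"ry":0,"rz":0,"jaw":0.68},{"x":-0.624,"y":0.547,"z":-0.15,"rx":0,"ry":0,"rz":0,"jaw":0.68}]'
python3 go.py -92 -82 2.5
python3 - <<'E'
from h import *
i,K,R,t=cam('scene'); save('s7.png',cv2.resize(i[200:315,300:430],(678,600),interpolation=cv2.INTER_CUBIC))
E
```

```text
t: 15.2
eef_pos: [609.1, 80.6, 248.0]
tcp_rot: [3.141, 0.0, -0.263]
ft_force: [-1.1, -0.4, 1.2]
opening: 0.211
t 15.2 jig [1.6 0.1] tip above deck -2.0 F [-1.1 -0.4  1.2] open 0.211 | need [-0.624  0.547 -0.002] [ 0.     0.    -0.001]
t: 16.2
eef_pos: [497.7, 26.0, 269.0]
tcp_rot: [3.141, 0.003, -0.262]
ft_force: [-0.2, 0.7, 0.0]
opening: 0.677
t 16.2 jig [-91.8 -81.6] tip above deck 18.96 F [-0.2  0.7  0. ] open 0.677 | need [-0.001  0.002  0.11 ] [0.001 0.004 0.   ]
```

View pics/s7.png

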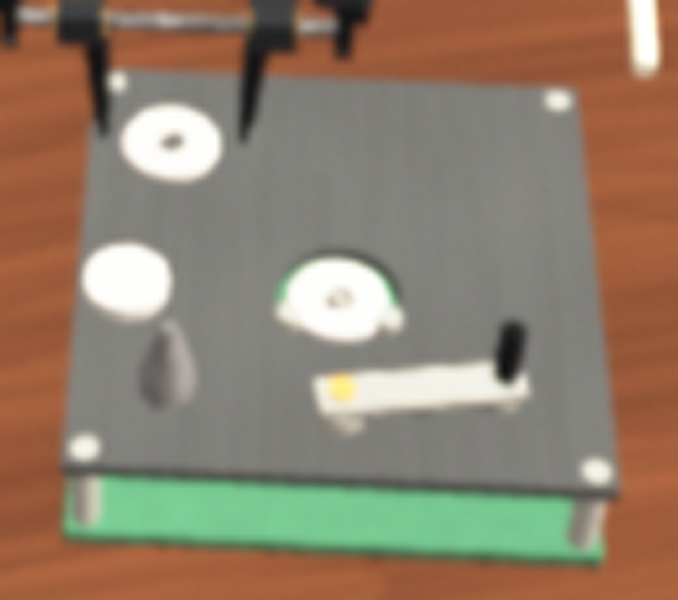

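The medium ring is down, with its bore at (340,297). The fingers straddle the thin ring at (172,142).

```bash
python3 -m pendant '[{"x":0,"y":0.002,"z":0.05,"rx":0,"ry":0,"rz":0,"jaw":0.68},{"x":0,"y":0.002,"z":0.09,"rx":0,"ry":0,"rz":0,"jaw":0.68},{"x":0,"y":0.002,"z":0.1,"rx":0,"ry":0,"rz":0,"jaw":0.68},{"x":0,"y":0.002,"z":0.1,"rx":0,"ry":0,"rz":0,"jaw":0.68}]'
python3 go.py -92 -82 2.5
```

```text
t: 16.75
eef_pos: [497.3, 25.4, 255.8]
tcp_rot: [3.142, -0.0, -0.263]
ft_force: [0.5, -0.1, -0.3]
opening: 0.68
t 16.75 jig [-92.  -82.2] tip above deck 5.76 F [ 0.5 -0.1 -0.3] open 0.68 | need [ 0.    -0.002  0.022] [ 0.    -0.    -0.001]
```

```bash
python3 -m pendant '[{"x":0,"y":0,"z":0.02,"rx":0,"ry":0,"rz":0,"jaw":0.68},{"x":0,"y":0,"z":0.02,"rx":0,"ry":0,"rz":0,"jaw":0.55},{"x":0,"y":0,"z":0.02,"rx":0,"ry":0,"rz":0,"jaw":0.47},{"x":0,"y":0,"z":0.02,"rx":0,"ry":0,"rz":0,"jaw":0.47},{"x":0,"y":0,"z":0.02,"rx":0,"ry":0,"rz":0,"jaw":0.47}]'
python3 go.py -40 0 2.5
```

```text
t: 17.38
eef_pos: [497.3, 25.4, 252.8]
tcp_rot: [3.142, -0.0, -0.263]
ft_force: [-0.5, -0.8, 0.0]
opening: 0.486
t 17.38 jig [-92.  -82.3] tip above deck 2.83 F [-0.5 -0.8  0. ] open 0.486 | need [ 0.347 -0.549  0.002] [ 0.    -0.    -0.001]
```

```bash
python3 -m pendant '[{"x":0.06,"y":-0.1,"z":0,"rx":0,"ry":0,"rz":0,"jaw":0.47},{"x":0.13,"y":-0.22,"z":0,"rx":0,"ry":0,"rz":0,"jaw":0.47},{"x":0.2,"y":-0.34,"z":0,"rx":0,"ry":0,"rz":0,"jaw":0.47},{"x":0.27,"y":-0.46,"z":0,"rx":0,"ry":0,"rz":0,"jaw":0.47},{"x":0.34,"y":-0.55,"z":0,"rx":0,"ry":0,"rz":0,"jaw":0.47},{"x":0.43,"y":-0.55,"z":0,"rx":0,"ry":0,"rz":0,"jaw":0.47},{"x":0.52,"y":-0.55,"z":0,"rx":0,"ry":0,"rz":0,"jaw":0.47},{"x":0.58,"y":-0.55,"z":0,"rx":0,"ry":0,"rz":0,"jaw":0.47},{"x":0.595,"y":-0.55,"z":0,"rx":0,"ry":0,"rz":0,"jaw":0.47}]'
python3 go.py 1.5 0 2.5
python3 - <<'E'
from h import *
i,K,R,t=cam('scene'); save('s8.png',cv2.resize(i[200:315,300:430],(678,600),interpolation=cv2.INTER_CUBIC))
E
```

```text
t: 18.5
eef_pos: [605.4, 81.3, 252.5]
tcp_rot: [3.141, -0.0, -0.264]
ft_force: [-0.1, 1.4, 0.0]
opening: 0.488
t 18.5 jig [-2.1 -0.3] tip above deck 2.53 F [-0.1  1.4  0. ] open 0.488 | need [ 0.024 -0.002  0.   ] [ 0.    -0.    -0.002]
```

View pics/s8.png

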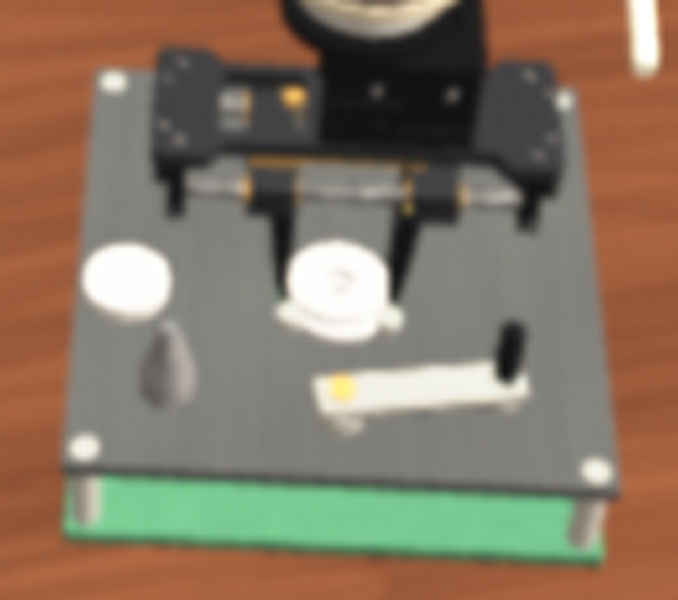

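```bash
python3 -m pendant '[{"x":0.01,"y":0,"z":0,"rx":0,"ry":0,"rz":0,"jaw":0.47},{"x":0.02,"y":0,"z":0,"rx":0,"ry":0,"rz":0,"jaw":0.47},{"x":0.022,"y":0,"z":0,"rx":0,"ry":0,"rz":0,"jaw":0.47}]'
python3 go.py 1.5 0 2.5
python3 -m pendant '[{"x":0.006,"y":0,"z":0,"rx":0,"ry":0,"rz":0,"jaw":0.47},{"x":0.01,"y":0,"z":0,"rx":0,"ry":0,"rz":0,"jaw":0.47},{"x":0.01,"y":0,"z":0,"rx":0,"ry":0,"rz":0,"jaw":0.47}]'
python3 go.py 1.5 0 2.5
```

```text
t: 18.92
eef_pos: [608.1, 81.1, 252.8]
tcp_rot: [3.142, -0.0, -0.263]
ft_force: [-0.4, -0.4, 0.6]
opening: 0.483
t 18.93 jig [0.5 0.2] tip above deck 2.82 F [-0.4 -0.4  0.6] open 0.483 | need [0.006 0.002 0.002] [ 0. -0. -0.]
t: 19.3
eef_pos: [609.5, 80.7, 252.8]
tcp_rot: [3.141, -0.0, -0.263]
ft_force: [-1.1, -0.8, -0.4]
opening: 0.486
t 19.3 jig [2.  0.2] tip above deck 2.78 F [-1.1 -0.8 -0.4] open 0.486 | need [-0.004  0.001  0.002] [ 0. -0. -0.]
```

```bash
python3 -m pendant '[{"x":0.006,"y":0,"z":0,"rx":0,"ry":0,"rz":0,"jaw":0.47},{"x":0.008,"y":0,"z":0,"rx":0,"ry":0,"rz":0,"jaw":0.47}]'
python3 go.py 1.5 0 2.5
```

```text
t: 19.55
eef_pos: [610.3, 80.5, 252.6]
tcp_rot: [3.141, 0.002, -0.263]
ft_force: [-5.9, 2.4, 2.2]
opening: 0.487
t 19.55 jig [2.8 0.2] tip above deck 2.61 F [-5.9  2.4  2.2] open 0.487 | need [-0.009  0.002  0.001] [ 0.001  0.002 -0.001]
```

Contact on both pins. Release, rise and check.

```bash

python3 -m pendant '[{"x":0,"y":0,"z":0,"rx":0,"ry":0,"rz":0,"jaw":0.53},{"x":0,"y":0,"z":0,"rx":0,"ry":0,"rz":0,"jaw":0.6},{"x":0,"y":0,"z":0,"rx":0,"ry":0,"rz":0,"jaw":0.62},{"x":-0.008,"y":0.001,"z":-0.08,"rx":0,"ry":0,"rz":0,"jaw":0.62},{"x":-0.01,"y":0.001,"z":-0.12,"rx":0,"ry":0,"rz":0,"jaw":0.4},{"x":-0.01,"y":0.001,"z":-0.12,"rx":0,"ry":0,"rz":0,"jaw":0.21},{"x":-0.01,"y":0.001,"z":-0.12,"rx":0,"ry":0,"rz":0,"jaw":0.21},{"x":-0.01,"y":0.001,"z":-0.1,"rx":0,"ry":0,"rz":0,"jaw":0.21}]'
python3 go.py 1.5 0 7
python3 - <<'E'
from h import *
i,K,R,t=cam('scene'); save('s9.png',cv2.resize(i[200:315,300:430],(678,600),interpolation=cv2.INTER_CUBIC))
E
```

```text
t: 20.55
eef_pos: [609.2, 80.6, 267.6]
tcp_rot: [3.142, -0.0, -0.263]
ft_force: [0.5, -0.4, -0.7]
opening: 0.26
t 20.55 jig [1.7 0.1] tip above deck 17.6 F [ 0.5 -0.4 -0.7] open 0.26 | need [-0.002  0.     0.071] [ 0.    -0.    -0.001]
```

View pics/s9.png

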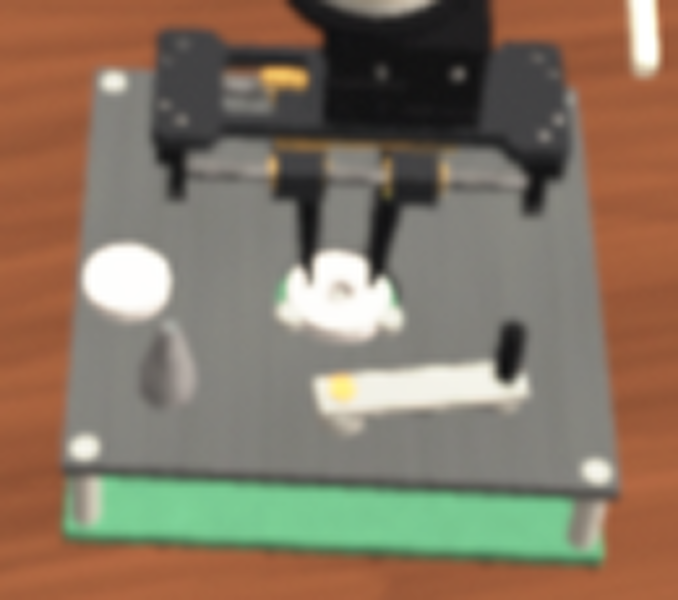

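```bash

python3 -m pendant '[{"x":0,"y":0,"z":0.03,"rx":0,"ry":0,"rz":0,"jaw":0.21},{"x":0,"y":0,"z":0.05,"rx":0,"ry":0,"rz":0,"jaw":0.21},{"x":0,"y":0,"z":0.07,"rx":0,"ry":0,"rz":0,"jaw":0.21},{"x":0,"y":0,"z":0.085,"rx":0,"ry":0,"rz":0,"jaw":0.21},{"x":0,"y":0,"z":0.1,"rx":0,"ry":0,"rz":0,"jaw":0.21}]'
python3 go.py 1.5 0 -1.7
python3 -m pendant '[{"x":0,"y":0,"z":0.01,"rx":0,"ry":0,"rz":0,"jaw":0.21},{"x":0,"y":0,"z":0.02,"rx":0,"ry":0,"rz":0,"jaw":0.21},{"x":0,"y":0,"z":0.025,"rx":0,"ry":0,"rz":0,"jaw":0.21},{"x":0,"y":0,"z":0.025,"rx":0,"ry":0,"rz":0,"jaw":0.21}]'
python3 go.py 1.5 0 -1.7
```

```text
t: 21.22
eef_pos: [609.2, 80.6, 252.9]
tcp_rot: [3.142, -0.0, -0.263]
ft_force: [-1.6, -0.8, 5.4]
opening: 0.21
t 21.23 jig [1.7 0.1] tip above deck 2.89 F [-1.6 -0.8  5.4] open 0.21 | need [-0.002  0.     0.031] [ 0. -0. -0.]
t: 21.72
eef_pos: [609.2, 80.6, 248.9]
tcp_rot: [3.141, 0.0, -0.263]
ft_force: [-0.5, -0.0, 2.9]
opening: 0.213
t 21.73 jig [1.7 0.1] tip above deck -1.08 F [-0.5 -0.   2.9] open 0.213 | need [-0.002  0.     0.004] [ 0.     0.    -0.001]
```

```bash

python3 -m pendant '[{"x":0,"y":0,"z":0.004,"rx":0,"ry":0,"rz":0,"jaw":0.21},{"x":0,"y":0,"z":0.004,"rx":0,"ry":0,"rz":0,"jaw":0.21}]'
python3 go.py 91.5 73.5 70
python3 -m pendant '[{"x":0,"y":0,"z":-0.2,"rx":0,"ry":0,"rz":0,"jaw":0.21},{"x":0,"y":0,"z":-0.5,"rx":0,"ry":0,"rz":0,"jaw":0},{"x":0.25,"y":-0.2,"z":-0.5,"rx":0,"ry":0,"rz":0,"jaw":0},{"x":0.5,"y":-0.4,"z":-0.5,"rx":0,"ry":0,"rz":0,"jaw":0},{"x":0.6,"y":-0.49,"z":-0.5,"rx":0,"ry":0,"rz":0,"jaw":0},{"x":0.6,"y":-0.49,"z":-0.5,"rx":0,"ry":0,"rz":0,"jaw":0}]'
python3 go.py 91.5 73.5 28
python3 - <<'E'
from h import *
i,K,R,t=cam('scene'); save('s10.png',cv2.resize(i[180:315,290:440],(666,600),interpolation=cv2.INTER_CUBIC))
E
```

```text
t: 21.98
eef_pos: [609.2, 80.6, 248.4]
tcp_rot: [3.141, 0.0, -0.263]
ft_force: [0.1, -0.0, 2.9]
opening: 0.208
t 21.98 jig [1.7 0.1] tip above deck -1.64 F [ 0.1 -0.   2.9] open 0.208 | need [ 0.598 -0.49  -0.478] [ 0.     0.    -0.001]
t: 22.72
eef_pos: [715.7, 128.7, 322.3]
tcp_rot: [3.141, 0.001, -0.262]
ft_force: [-0.2, -0.1, -0.3]
opening: 0.007
t 22.73 jig [92.1 74.2] tip above deck 72.32 F [-0.2 -0.1 -0.3] open 0.007 | need [-0.004  0.004  0.295] [0.    0.001 0.   ]
```

View pics/s10.png

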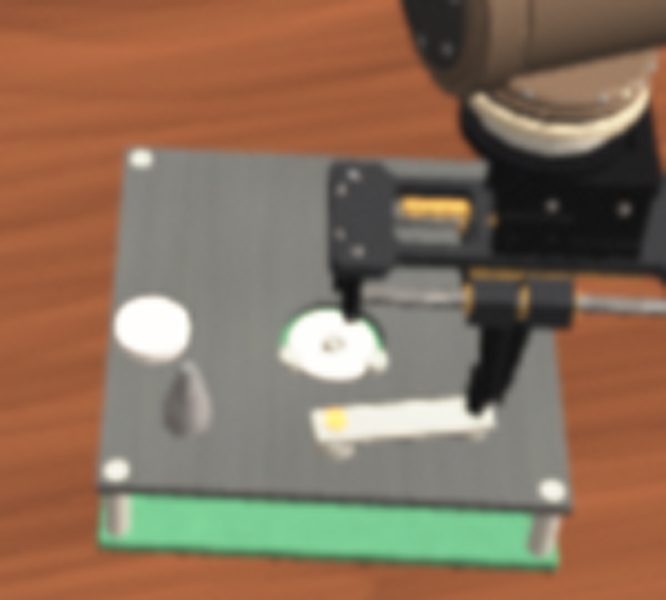

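```bash
python3 - <<'E'
from go import *
i,K,R,t=cam('scene')
f=lambda u,v:(300+u*130/678,200+v*115/600)
for uv,z in[((508,376),78),((514,324),112),((343,388),81)]: print(jig(px2w(K,R,t,f(*uv),z)).round(1))
E
```

```text
[63.1 76.2]
[61.4 74.7]
[76.9  0.9]
```

```bash

python3 -m pendant '[{"x":0,"y":0,"z":0.15,"rx":0,"ry":0,"rz":0,"jaw":0},{"x":0,"y":0,"z":0.28,"rx":0,"ry":0,"rz":0,"jaw":0},{"x":0,"y":0,"z":0.28,"rx":0,"ry":0,"rz":0,"jaw":0},{"x":0,"y":0,"z":0.28,"rx":0,"ry":0,"rz":0,"jaw":0}]'
python3 go.py 91.5 73.5 28
python3 -m pendant '[{"x":-0.05,"y":-0.005,"z":0,"rx":0,"ry":0,"rz":0,"jaw":0},{"x":-0.1,"y":-0.01,"z":0,"rx":0,"ry":0,"rz":0,"jaw":0},{"x":-0.15,"y":-0.005,"z":0,"rx":0,"ry":0,"rz":0,"jaw":0},{"x":-0.2,"y":0,"z":0,"rx":0,"ry":0,"rz":0,"jaw":0},{"x":-0.247,"y":0.012,"z":0,"rx":0,"ry":0,"rz":0,"jaw":0},{"x":-0.294,"y":0.029,"z":0,"rx":0,"ry":0,"rz":0,"jaw":0}]'
python3 go.py 1.5 18 28
python3 - <<'E'
from h import *
i,K,R,t=cam('scene'); save('s11.png',cv2.resize(i[180:315,290:440],(666,600),interpolation=cv2.INTER_CUBIC))
E
```

```text
t: 23.32
eef_pos: [715.3, 128.1, 282.0]
tcp_rot: [-3.141, -0.001, -0.263]
ft_force: [-0.1, 0.9, -0.1]
opening: 0.009
t 23.32 jig [91.9 73.4] tip above deck 31.97 F [-0.1  0.9 -0.1] open 0.009 | need [-0.003 -0.001  0.026] [-0.    -0.001 -0.001]
t: 24.08
eef_pos: [671.0, 135.4, 281.4]
tcp_rot: [3.142, -0.0, -0.263]
ft_force: [0.7, -1.5, -0.3]
opening: 0.004
t 24.07 jig [47.2 69. ] tip above deck 31.44 F [ 0.7 -1.5 -0.3] open 0.004 | need [-0.305  0.34   0.023] [ 0. -0. -0.]
```

View pics/s11.png

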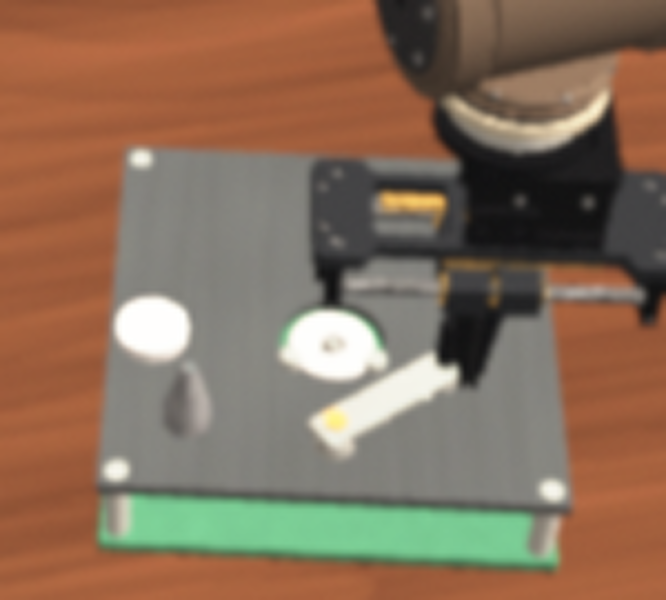

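```bash

python3 -m pendant '[{"x":-0.045,"y":0.022,"z":0,"rx":0,"ry":0,"rz":0,"jaw":0},{"x":-0.087,"y":0.048,"z":0,"rx":0,"ry":0,"rz":0,"jaw":0},{"x":-0.127,"y":0.078,"z":0,"rx":0,"ry":0,"rz":0,"jaw":0},{"x":-0.164,"y":0.112,"z":0,"rx":0,"ry":0,"rz":0,"jaw":0},{"x":-0.197,"y":0.15,"z":0,"rx":0,"ry":0,"rz":0,"jaw":0},{"x":-0.226,"y":0.19,"z":0,"rx":0,"ry":0,"rz":0,"jaw":0},{"x":-0.25,"y":0.234,"z":0,"rx":0,"ry":0,"rz":0,"jaw":0},{"x":-0.262,"y":0.257,"z":0,"rx":0,"ry":0,"rz":0,"jaw":0}]'
python3 go.py 3.7 18 28
python3 - <<'E'
from h import *
i,K,R,t=cam('scene'); save('s12.png',cv2.resize(i[180:315,290:440],(666,600),interpolation=cv2.INTER_CUBIC))
E
```

```text
t: 25.12
eef_pos: [623.3, 108.0, 281.4]
tcp_rot: [3.141, 0.0, -0.263]
ft_force: [0.4, 0.7, 0.3]
opening: 0.005
t 25.12 jig [ 8.2 30.2] tip above deck 31.43 F [0.4 0.7 0.3] open 0.005 | need [-0.03   0.081  0.023] [ 0.     0.    -0.001]
```

View pics/s12.png

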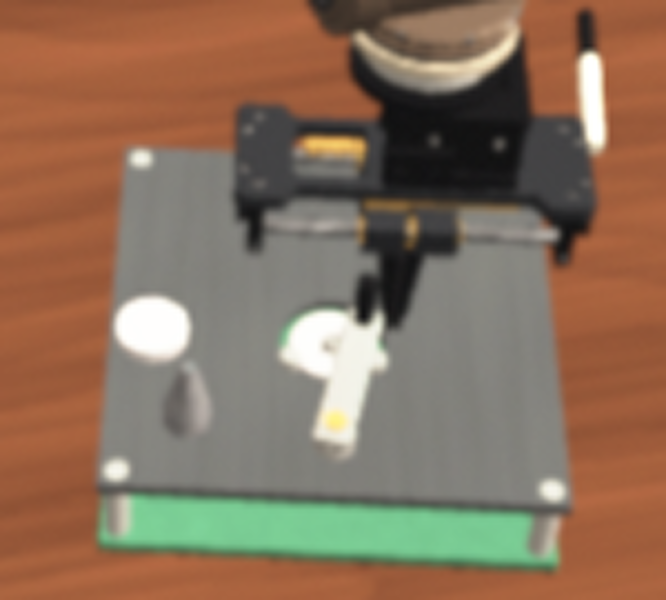

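```bash

python3 -m pendant '[{"x":-0.01,"y":0.025,"z":0,"rx":0,"ry":0,"rz":0,"jaw":0},{"x":-0.02,"y":0.05,"z":0,"rx":0,"ry":0,"rz":0,"jaw":0},{"x":-0.03,"y":0.075,"z":0,"rx":0,"ry":0,"rz":0,"jaw":0},{"x":-0.03,"y":0.09,"z":0,"rx":0,"ry":0,"rz":0,"jaw":0},{"x":-0.03,"y":0.09,"z":0,"rx":0,"ry":0,"rz":0,"jaw":0}]'
python3 go.py 3.7 14 28
python3 - <<'E'
from h import *
i,K,R,t=cam('scene'); save('s13.png',cv2.resize(i[200:315,300:430],(678,600),interpolation=cv2.INTER_CUBIC))
E
```

```text
t: 25.8
eef_pos: [615.6, 96.4, 281.4]
tcp_rot: [3.141, 0.0, -0.263]
ft_force: [-0.4, -0.7, 0.7]
opening: 0.001
t 25.8 jig [ 3.8 17. ] tip above deck 31.37 F [-0.4 -0.7  0.7] open 0.001 | need [-0.001  0.02   0.022] [ 0.     0.    -0.001]
```

View pics/s13.png

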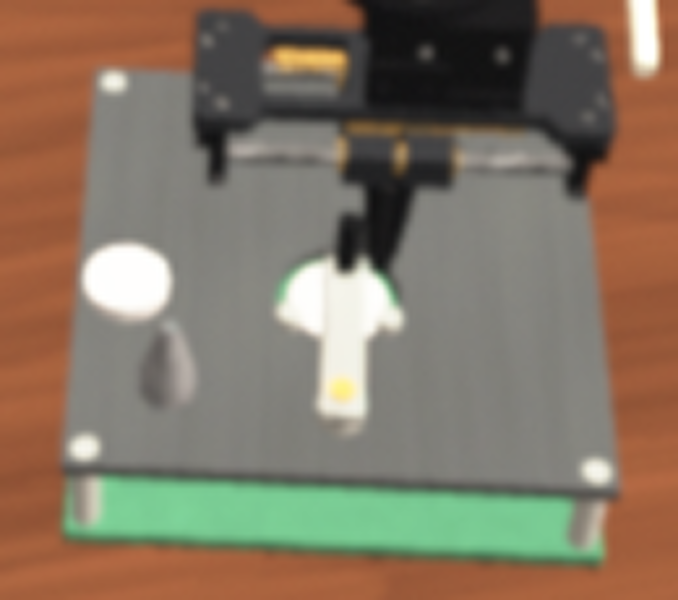

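```bash

python3 -m pendant '[{"x":0,"y":0.008,"z":0,"rx":0,"ry":0,"rz":0,"jaw":0},{"x":0,"y":0.014,"z":0,"rx":0,"ry":0,"rz":0,"jaw":0},{"x":0,"y":0.014,"z":0,"rx":0,"ry":0,"rz":0,"jaw":0}]'
python3 go.py 3.7 14 28
python3 -m pendant '[{"x":0,"y":0.007,"z":0,"rx":0,"ry":0,"rz":0,"jaw":0},{"x":0,"y":0.014,"z":0,"rx":0,"ry":0,"rz":0,"jaw":0},{"x":0,"y":0.014,"z":0,"rx":0,"ry":0,"rz":0,"jaw":0}]'
python3 go.py 3.7 14 28
```

```text
t: 26.22
eef_pos: [615.1, 94.5, 281.4]
tcp_rot: [3.141, 0.0, -0.263]
ft_force: [0.6, 0.9, 0.1]
opening: 0.007
t 26.23 jig [ 3.8 15.1] tip above deck 31.4 F [0.6 0.9 0.1] open 0.007 | need [-0.001  0.007  0.023] [ 0.  0. -0.]
t: 26.6
eef_pos: [614.6, 92.7, 281.4]
tcp_rot: [-3.141, -0.0, -0.263]
ft_force: [0.2, 3.5, 0.2]
opening: 0.008
t 26.6 jig [ 3.8 13.1] tip above deck 31.39 F [0.2 3.5 0.2] open 0.008 | need [-0.001 -0.006  0.023] [-0.    -0.    -0.001]
```

The stop is felt (3.5 N). Back off in +y, then up and away, and check.

```bash

python3 -m pendant '[{"x":0,"y":-0.05,"z":0,"rx":0,"ry":0,"rz":0,"jaw":0},{"x":0,"y":-0.12,"z":0,"rx":0,"ry":0,"rz":0,"jaw":0},{"x":0,"y":-0.2,"z":-0.3,"rx":0,"ry":0,"rz":0,"jaw":0},{"x":0,"y":-0.3,"z":-0.7,"rx":0,"ry":0,"rz":0,"jaw":0},{"x":-0.4,"y":-0.6,"z":-0.8,"rx":0,"ry":0,"rz":0,"jaw":0},{"x":-0.8,"y":-1,"z":-0.8,"rx":0,"ry":0,"rz":0,"jaw":0},{"x":-0.8,"y":-1,"z":-0.8,"rx":0,"ry":0,"rz":0,"jaw":0}]'
python3 -m pendant '[{"x":0,"y":-0.4,"z":0,"rx":0,"ry":0,"rz":0,"jaw":0},{"x":0,"y":-0.8,"z":0,"rx":0,"ry":0,"rz":0,"jaw":0},{"x":0,"y":-1,"z":0,"rx":0,"ry":0,"rz":0,"jaw":0},{"x":0,"y":-1,"z":0,"rx":0,"ry":0,"rz":0,"jaw":0}]'
python3 - <<'E'
from h import *
i,K,R,t=cam('scene'); save('s14.png',cv2.resize(i[200:315,300:430],(678,600),interpolation=cv2.INTER_CUBIC))
i,K,R,t=cam('top'); save('t14.png',cv2.resize(i[140:330,190:390],(632,600),interpolation=cv2.INTER_CUBIC))
E
```

```text
t: 27.48
eef_pos: [536.0, 271.1, 402.0]
tcp_rot: [-3.141, -0.001, -0.261]
ft_force: [0.7, -0.0, -0.4]
opening: 0.002
t: 27.98
eef_pos: [576.3, 415.8, 400.5]
tcp_rot: [3.141, 0.0, -0.26]
ft_force: [0.3, -0.1, -0.7]
opening: 0.005
```

View pics/s14.png

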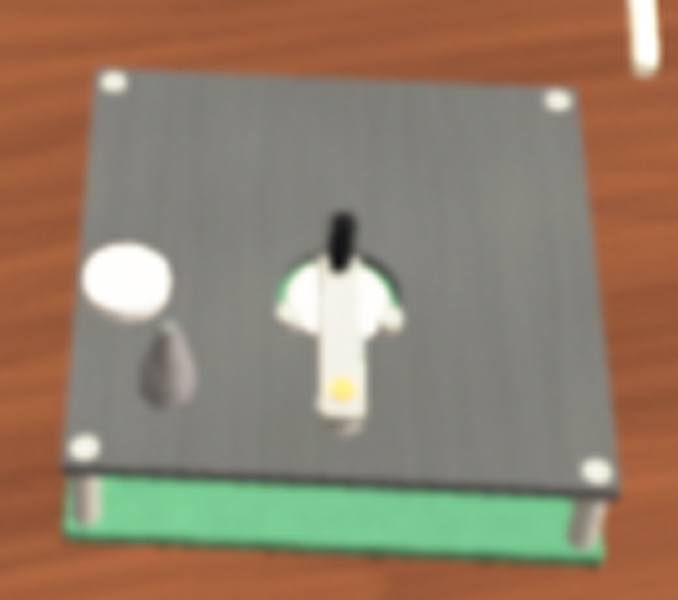

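View pics/t14.png

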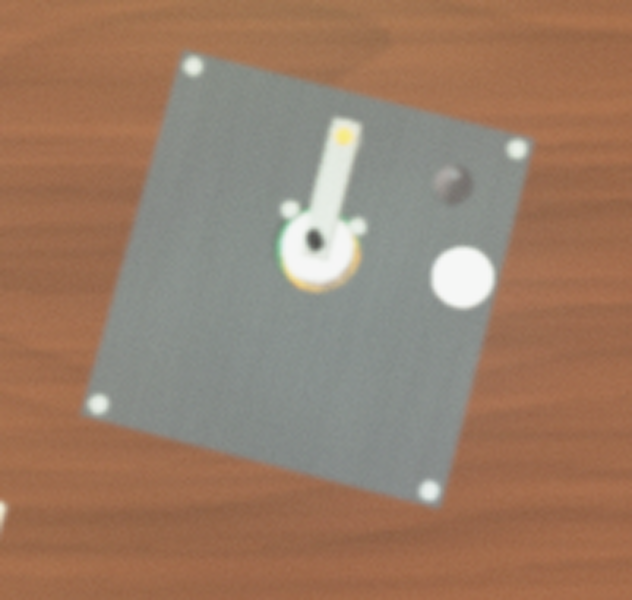

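```bash
python3 - <<'E'
from go import *
i,K,R,t=cam('top')
f=lambda u,v:(190+u*200/632,140+v*190/600)
for z in (105,112): print(z,jig(px2w(K,R,t,f(313,238),z)).round(1))
print(jig(px2w(K,R,t,f(317,243),78)).round(1), jig(px2w(K,R,t,f(344,135),81)).round(1))
j,K,R,t=cam('scene'); g=lambda u,v:(300+u*130/678,200+v*115/600)
print('scene',jig(px2w(K,R,t,g(343,217),112)).round(1),jig(px2w(K,R,t,g(341,268),78)).round(1),jig(px2w(K,R,t,g(342,389),81)).round(1))
E
```

```text
105 [-0.  -0.6]
112 [-0.9 -1.3]
[ 0.7 -1.1] [75.6 -0.4]
scene [ 0.4 -0.3] [1.4 1.3] [77.6  0.5]
```

```bash
python3 -c "
from h import *
print(env.state()['t'],env.state()['ft_force']); env.job_done()"
```

```text
28.175 [0.19917806 0.17084668 0.9165109 ]
the job is handed in; nothing more can be done
```

The job is done and handed in at 28.2 s. I slid the thick, then medium, then thin spacer across the deck and felt each one meet both pins. I pressed each down to about 1.6–2 mm below deck level by the arm's own reading, which may read a few tenths of a millimetre low. Then I swung the keeper round until it met its stop (3.5 N).

- **Stack:** the last pictures show the three rings centred on the arbor, below the deck, with the keeper over them. Each bore sat over the arbor as seen from the scene camera.
- **Keeper:** measured from both cameras, its post is within about 1–2 mm of the arbor axis, so it is at about 1.57 rad.
- **Bystanders:** the blank and the felt cone look unmoved in the final pictures. I did not check the items elsewhere on the bench again; the arm kept clear of them.
- **Robot:** it is clear of everything.

**Disagreement:** the scene camera places points about 2 mm off in x and y. The arm felt the pins about 1.5 mm further in +x than the top camera predicted. Both are roughly in line with the stated 2 mm calibration, and I followed the contact. Nothing I checked failed.

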